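Load the ring pot carrier and hold it up by its handle

ROBOT

A 6-joint arm with a two-finger parallel gripper is mounted at the origin on a cart in front of the work surface, level with it; the furniture and walls round the work are solid. World frame = base frame: x ahead of the robot, y to its left, z up, the work surface at z = 0. Lengths are in mm, angles in rad, forces in N, time in s.
With the tool pointing down it reaches from about 275 to 750 mm from the base axis. Payload 10.2 kg.
Tool frame: the origin (TCP) lies at the very end of the fingers, on their centre line; the grasp point (between the pads) lies 19 mm behind it; z points along the fingers, y is the line along which they close (so a half turn about z gives the same grasp; the last joint's range is limited). The gripper opens to 85 mm and grips with 20 to 120 N. Pads are 22 mm wide; open, the fingers measure 114 mm over their backs; the gripper's body (76 mm by 85 mm) begins 54 mm behind the grasp point. The pads swing forward as they close: fully open they stand 13 mm farther back than shut.
Start: joints at [-0.223, 0.313, 1.498, -0, 1.331, -0.223], TCP at [525.006, -0.013, 231.294] pointing down, gripper open.
Joint ranges: [-2.94, 2.94], [-0.97, 2.17], [0.19, 2.56], [-1.23, 4.37], [0.02, 3.11], [-2.88, 2.88]. Speed limits (rad/s): [2.39, 2.39, 3.01, 3.14, 3.14, 3.14].

INTERFACE

Orientations are given as a unit quaternion [w, x, y, z].
In Python, from rig import * gives the robot as it stands. The module is installed in compiled form; this text tells all that it offers.
- The arm moves only by the shell command python3 -m crank 'ROWS' [FORCE]. ROWS is JSON, a list that holds one entry, the list of rows, each a list of 7 numbers: the shift along the tool's x, y, z in units of 25 mm (1.0 is 25 mm), then the turn, a rotation vector about the tool's x, y, z in units of 8 degrees (1.0 is 8 degrees), then the finger opening in mm, from 0 to 85.4. A call has exactly 8 rows; each row shifts and turns the commanded pose from where the row before left it, along the tool's axes as they then stand; what a row does not reach is not made up. A row lasts 1/10 s, in which the tool goes at most 50 mm and 8.59 degrees, less where a joint would pass 70% of its speed; a pose out of reach is approached as far as the arm can. A call is refused whole if a number of a shift passes 1 or a number of a turn 1, either way. A call with a gripper value outside its range is refused whole. The fingers move at their own pace and stop on an object; FORCE is the grip in N (left out, the last holds). Time passes only in rows, so rows that do not move let the fingers close, or fill a call up. It gives the time, the measured TCP pose, the force, the opening and the grip force at its end, in the units of the state.
- sense(): the state, without advancing time (a new reading comes with each control period).
- capture(name): name is "scene" or "side" or "wrist"; returns the picture (400x640x3 uint8, blue, green, red); there is no depth.
- camera_model(name): a dict with "fx", "fy", "cx", "cy" (pixels), "world_from_camera" (4x4, takes a point from camera to world coordinates); the wrist camera has in their place "T_tool_cam" (4x4, takes a point from camera to tool coordinates, whose origin is the TCP and whose axes are the flange's). Camera axes: x right, y up, looking along -z (the intrinsics and any distortion apply to the point x, -y, -z); pixel columns grow to the right and rows downward; lengths in mm; the calibration is good to about 2 mm. The wrist camera is an equidistant fisheye: a pixel r from the principal point sees the ray r / f radians off the axis. A picture is of the moment at which its call begins: read the wrist's pose just before it. camera_model takes no time and is no camera call.
- finish_job(): hands the job in; it is judged then, once.
The state is a dict: "time_s": time; "joints": joint angles; "dq": joint speeds; "tau": joint torques, N m; "eef_pos": TCP position; "ee_rot": TCP orientation; "force": force on the tool from outside, world axes, zero at the start; "wrist_torque": the same for the moment, N m; "grip_width": opening from 0.0 (shut) to 1.0 (fully open); "grip_force": force on a finger pad.
Only numpy, scipy, OpenCV 4.12 (cv2) and the standard library are available. Lean on these libraries where they do the work, as an engineer would, in place of code of your own. Each camera call takes 0.05 s, during which the arm holds its last target. There are 200 camera calls.

TASK

The pot carrier has to go out on the net round: stand the two pots of rings that are still on the worktop (plain black with grey lids) upright in the carrier's two empty wells, fully home, either pot in either well. Then swing up its folded handle, take the carrier by the red grip, lift it about 10 cm clear of the worktop without tipping it, and finish while still holding it there by the grip, level and still with everything in its wells, ready to be handed over. Do not disturb the other tools on the worktop.

Things in the scene. Friction and masses are not known exactly. Their poses are not given: they have to be found in the camera images.
- carrier: loose plywood block, 170 (x) x 130 (y) mm, top face 42 mm up, on rubber feet; 0.7 kg loaded. Origin: centre of its underside, z up. Six wells, 41 mm wide, 30 mm deep (floor 12 mm above the underside), at x -55, 0, +55 mm, y +35 and -35 mm; the pair at x = -55, next to the folded handle, is empty, the others taken. Loaded it hangs level; with a pot missing it hangs tilted.
- pivot (a point): middle of the handle's pivot axis, 62 mm above the centre of the carrier's underside; the axis runs along the carrier's y between two steel ears, 72 mm high, at the middle of its long sides; 158 mm over the pivot pins
- well_left (a point): centre of the floor of the empty well at carrier x = -55, y = +35 mm
- well_right (a point): centre of the floor of the empty well at carrier x = -55, y = -35 mm
- handle (a joint): steel wire bail handle of the carrier with a round red grip, turning freely on the ears: 0 = folded down level beyond the carrier's -x end (start), 1.57 = upright, 3.14 = folded to the +x end. Positive lifts the grip from the -x side. It falls back when let go.
- handle_grip (a point): centre of the red grip: a round bar 16 mm thick, 84 mm long along the carrier's y, 122 mm from the pivot axis. Folded it lies 62 mm above the worktop, 29 mm clear of the block's end; upright it is 184 mm above the carrier's underside. It is fixed to the wire, so while it swings up it turns in the fingers.
- pot_1: one of the two pots to load: loose plain black film pot with a grey lid, full of rings: 34 mm diameter at the lid, 30 mm at the foot, 58 mm high, 50 g, standing on the worktop. Origin: centre of its underside, z up the pot
- pot_2: the other pot to load, just like pot_1, standing on the worktop farther to the right. Origin: centre of its underside, z up the pot
- glue_tin: small glue tin, 38 mm diameter, 70 mm high, standing in the carrier's well at x = 0, y = +35 mm. Origin: centre of its underside
- pot_mid: green-banded film pot, 58 mm high, standing in the well at x = 0, y = -35 mm. Origin: centre of its underside
- pot_rear_left: green-banded film pot, 58 mm high, standing in the well at x = +55, y = +35 mm. Origin: centre of its underside
- pot_rear_right: green-banded film pot, 58 mm high, standing in the well at x = +55, y = -35 mm. Origin: centre of its underside
- tally_counter: white round hand tally counter, 57 x 71 x 23 mm, at the back of the worktop. A bystander: leave it alone. Origin: centre of its underside
- ring_string: wire loop with a string of metal rings, 73 x 94 x 7 mm, at the right. A bystander: leave it alone. Origin: centre of its underside
- pliers: ringing pliers with red handles, 48 x 173 x 12 mm, lying flat near the front edge. A bystander: leave it alone. Origin: centre of its underside
- wing_rule: steel rule with a brown end, 18 x 152 x 11 mm, lying flat at the left. A bystander: leave it alone. Origin: centre of its underside
- calliper: vernier calliper, 70 x 206 x 8 mm, lying flat at the left. A bystander: leave it alone. Origin: centre of its underside
There are look-alikes about, which are no part of the job. Leave any orange look-alike of the pot_1 alone.

How it is judged (in metres and radians):
On the way, in this order (a step that is already met when the one before it is completed fails the run):
1. both pots stand home in the two empty wells, let go, while the carrier stands on the worktop ((((distance between pot_1 and well_left below 0.008 m and angle between the z axis of pot_1 and the z axis of carrier, either way round below 0.12 rad) and (distance between pot_2 and well_right below 0.008 m and angle between the z axis of pot_2 and the z axis of carrier, either way round below 0.12 rad)) or ((distance between pot_1 and well_right below 0.008 m and angle between the z axis of pot_1 and the z axis of carrier, either way round below 0.12 rad) and (distance between pot_2 and well_left below 0.008 m and angle between the z axis of pot_2 and the z axis of carrier, either way round below 0.12 rad))) and height (world z) of carrier below 0.01 m and contact force between each of pot_1, pot_2 and the fingers below 0.1 N), for 0.2 s.
2. the handle is swung up upright (value of joint handle between 1.3 and 1.85 rad), for 0.2 s.
At the end, for the whole second after the job is handed in: Held in the air by the red grip (fingers within 45 mm of its centre), handle upright, underside 50 to 180 mm above the worktop, tilt under 0.1 rad, at rest (30 mm/s, 0.2 rad/s); both pots home in the two wells (8 mm, square to the block), the other four still in theirs (height (world z) of carrier between 0.05 and 0.18 m and angle between carrier's own z axis and vertical below 0.1 rad and linear speed of carrier below 0.03 m/s and angular speed of carrier below 0.2 rad/s and value of joint handle between 1.2 and 1.95 rad and distance between the grasp point and handle_grip below 0.045 m and contact force between the fingers and carrier above 2 N and (((distance between pot_1 and well_left below 0.008 m and angle between the z axis of pot_1 and the z axis of carrier, either way round below 0.12 rad) and (distance between pot_2 and well_right below 0.008 m and angle between the z axis of pot_2 and the z axis of carrier, either way round below 0.12 rad)) or ((distance between pot_1 and well_right below 0.008 m and angle between the z axis of pot_1 and the z axis of carrier, either way round below 0.12 rad) and (distance between pot_2 and well_left below 0.008 m and angle between the z axis of pot_2 and the z axis of carrier, either way round below 0.12 rad))) and z of glue_tin in the frame of carrier between 0.004 and 0.022 m and distance between each of glue_tin, pot_mid, pot_rear_left, pot_rear_right and carrier below 0.09 m and z of pot_mid in the frame of carrier between 0.004 and 0.022 m and z of pot_rear_left in the frame of carrier between 0.004 and 0.022 m and z of pot_rear_right in the frame of carrier between 0.004 and 0.022 m); the arm keeps its last pose, push and grip.
It fails at once if the carrier is tipped by more than 0.35 rad (angle between carrier's own z axis and vertical above 0.35 rad).
It fails at once if a bystander is moved more than 30 mm (distance of any of tally_counter, ring_string, pliers, wing_rule, calliper from where it was at the start of the episode above 0.03 m).
It also fails if it takes over 72 s, if anything falls off the work surface, if the arm or the gripper's body presses on something with over 40 N, if the wrist force passes 120 N, or if a joint passes its speed limit or range.

## Working session

There is one attempt and no reset: what is moved stays moved. The work goes in short steps, Python scripts to look and compute and a shell command to move; the robot and the scene stay as the last step left them, time stands still between calls to the robot, and variables do not carry over. Pictures are saved under pics/ and viewed, at most 13 in all, crops included, and the job is handed in when it is done.

```bash
mkdir -p pics
cat > h.py <<'E'
from rig import *
import numpy as np, cv2
from scipy.spatial.transform import Rotation as R
def ray(name,u,v,st=None):
    m=camera_model(name)
    if name=="wrist":
        st=st or sense(); q=st["ee_rot"]; T=np.eye(4); T[:3,:3]=R.from_quat([q[1],q[2],q[3],q[0]]).as_matrix(); T[:3,3]=st["eef_pos"]
        W=T@np.array(m["T_tool_cam"]); a=(u-m["cx"])/m["fx"]; b=(v-m["cy"])/m["fy"]; r=np.hypot(a,b)
        s=np.sin(r)/r if r>1e-9 else 1; d=np.array([a*s,-b*s,-np.cos(r)])
    else:
        W=np.array(m["world_from_camera"]); d=np.array([(u-m["cx"])/m["fx"],-(v-m["cy"])/m["fy"],-1.])
    return W[:3,3],W[:3,:3]@d
def onz(name,u,v,z,st=None):
    o,d=ray(name,u,v,st); return o+d*(z-o[2])/d[2]
E
python3 - <<'E'
from h import *
s=sense(); print(s)
for n in("scene","side","wrist"):
    im=capture(n); cv2.imwrite(f"pics/{n}0.png",im); m=camera_model(n); print(n,{k:np.round(v,3).tolist() if not isinstance(v,str) else v for k,v in m.items()})
E
```

```text
{'time_s': 0.0, 'joints': array([-2.23396913e-01,  3.13463465e-01,  1.49847425e+00,  1.79862746e-05,
        1.33100142e+00, -2.23406363e-01]), 'dq': array([-0.00163728, -0.00044935, -0.00040378, -0.00059686, -0.00049913,
        0.00152708]), 'tau': array([-5.78409599e-04, -4.12261176e+01, -2.59742296e+01, -3.58453699e-04,
        4.11797926e-03, -1.23038126e-05]), 'eef_pos': array([5.24729978e+02, 5.53752875e-02, 2.30714198e+02]), 'ee_rot': array([-5.74349408e-04,  7.07104794e-01,  7.07108448e-01, -3.51365566e-04]), 'force': array([-0.48503596, -0.32797085, -0.07979739]), 'wrist_torque': array([ 0.02129244, -0.0035196 ,  0.06192217]), 'grip_force': 0.0, 'grip_width': 0.9977040486325199}
scene {'fx': 402.367, 'fy': 402.367, 'cx': 321.155, 'cy': 204.101, 'world_from_camera': [[0.783, 0.354, -0.511, -131.147], [-0.621, 0.458, -0.636, -870.636], [0.009, 0.816, 0.579, 853.499], [0.0, 0.0, 0.0, 1.0]]}
side {'fx': 369.75, 'fy': 369.75, 'cx': 318.74, 'cy': 200.717, 'world_from_camera': [[-0.817, 0.36, -0.451, -42.201], [-0.577, -0.513, 0.635, 798.054], [-0.002, 0.779, 0.627, 917.342], [0.0, 0.0, 0.0, 1.0]]}
wrist {'fx': 309.707, 'fy': 309.707, 'cx': 318.974, 'cy': 197.961, 'T_tool_cam': [[-0.0, 0.966, 0.257, 64.273], [1.0, 0.0, -0.0, 0.903], [-0.0, 0.257, -0.966, -142.683], [0.0, 0.0, 0.0, 1.0]]}
```

View pics/scene0.png

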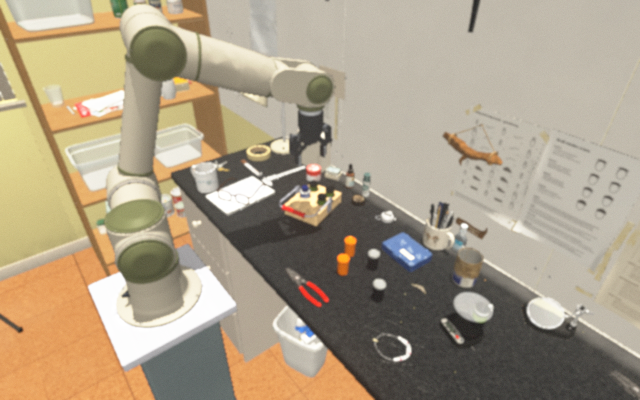

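View pics/wrist0.png

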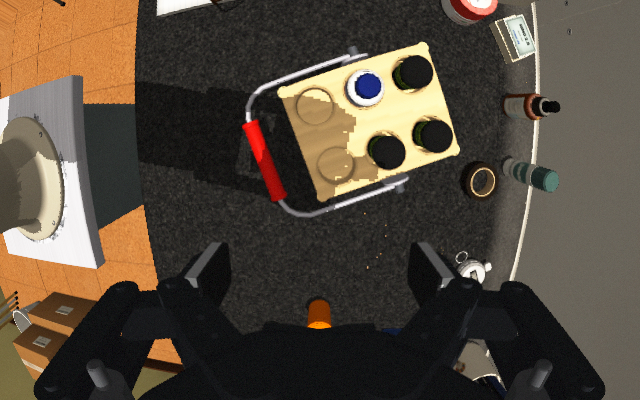

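View pics/side0.png

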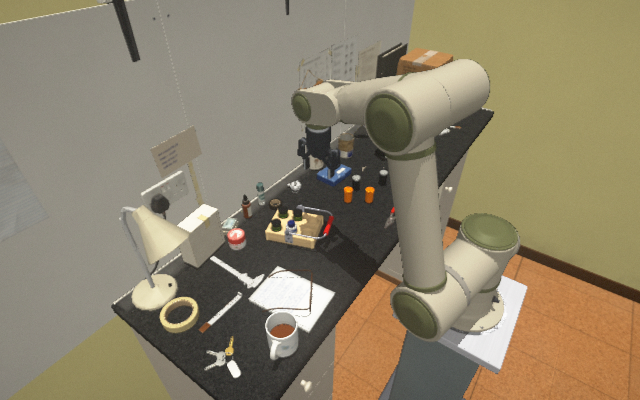

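Run:
```python
from h import *
s=sense()
im=cv2.imread("pics/wrist0.png"); hsv=cv2.cvtColor(im,cv2.COLOR_BGR2HSV)
red=((hsv[...,0]<6)|(hsv[...,0]>174))&(hsv[...,1]>180)&(hsv[...,2]>90); red[:, :230]=0; red[:,300:]=0; red[:100]=0;red[220:]=0
ys,xs=np.nonzero(red); (c,sz,a)=cv2.minAreaRect(np.c_[xs,ys].astype(np.float32)); print("red",c,sz,a)
print("grip",onz("wrist",*c,62,s))
for p in [(315,106),(336,165),(281,90),(425,43),(459,152),(320,200),(366,88),(413,72),(387,152),(433,135)]:
    print(p,onz("wrist",*p,42,s)[:2].round(1),onz("wrist",*p,70,s)[:2].round(1))
for n,ps in (("scene",[(374,253),(379,284)]),("side",[(357,179),(383,173)])):
    im=cv2.imread(f"pics/{n}0.png")
    for p in ps: print(n,p,onz(n,*p,58).round(1))
a=cv2.resize(cv2.imread("pics/scene0.png")[215:315,320:420],None,fx=4,fy=4,interpolation=cv2.INTER_NEAREST)
b=cv2.resize(cv2.imread("pics/side0.png")[140:240,320:420],None,fx=4,fy=4,interpolation=cv2.INTER_NEAREST)
cv2.imwrite("pics/pots.png",np.hstack([a,b]))
w=cv2.imread("pics/wrist0.png")[30:230,230:480]
cv2.imwrite("pics/car.png",cv2.resize(w,None,fx=3,fy=3,interpolation=cv2.INTER_CUBIC))
```

```text
red (263.9436950683594, 160.355224609375) (83.36264038085938, 17.449199676513672) 68.74949645996094
grip [469.2404722   21.28836257  62.        ]
(315, 106) [521.4  76.6] [521.8  75.5]
(336, 165) [544.  13.] [542.5  17.4]
(281, 90) [485.4  94.4] [488.8  91.8]
(425, 43) [642.2 152.4] [632.4 144.9]
(459, 152) [686.6  30.8] [673.1  33.6]
(320, 200) [526.7 -26.2] [526.6 -18.6]
(366, 88) [575.5  96.8] [571.3  94.1]
(413, 72) [627.6 117.5] [619. 113.]
(387, 152) [599.7  28. ] [593.5  31. ]
(433, 135) [652.6  48.6] [641.9  50. ]
scene (374, 253) [ 540.1 -284.6   58. ]
scene (379, 284) [ 464.3 -380.6   58. ]
side (357, 179) [ 530.6 -273.3   58. ]
side (383, 173) [ 465.2 -370.7   58. ]
```

View pics/pots.png

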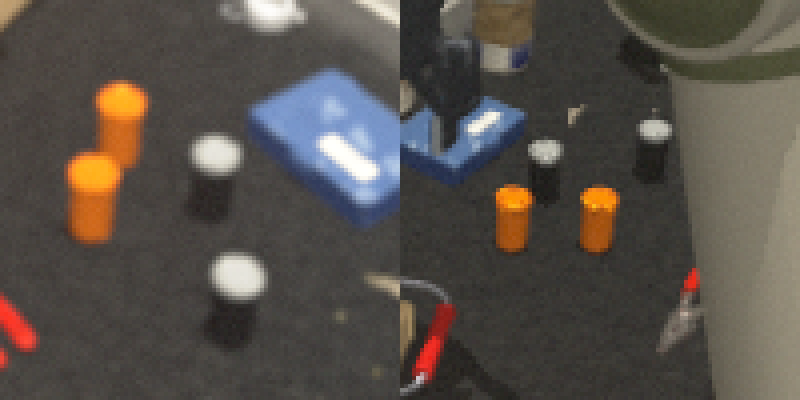

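View pics/car.png

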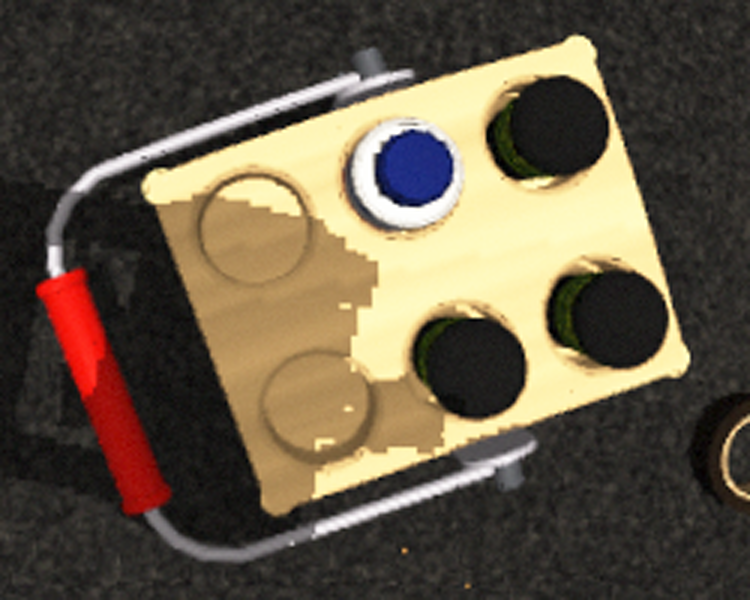

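```bash
python3 -m crank '[[[-1,0,0,0,0,0,60],[-1,0,0,0,0,0,60],[-1,0,0,0,0,0,60],[-1,0,0,0,0,0,60],[-1,0,0,0,0,0,60],[-1,0,0,0,0,0,60],[-1,0,0,0,0,0,60],[-1,0,0,0,0,0,60]]]' && python3 -m crank '[[[-1,-0.5,0,0,0,0,60],[-1,-0.5,0,0,0,0,60],[-1,0,0,0,0,0,60],[-1,0,0,0,0,0,60],[0,0,0,0,0,0,60],[0,0,0,0,0,0,60],[0,0,0,0,0,0,60],[0,0,0,0,0,0,60]]]'
python3 - <<'E'
from h import *
s=sense(); im=capture("wrist"); cv2.imwrite("pics/w1.png",im); print(s["eef_pos"],s["ee_rot"])
hsv=cv2.cvtColor(im,cv2.COLOR_BGR2HSV)
for nm,m in (("grey",(hsv[...,1]<40)&(hsv[...,2]>120)),("orange",(hsv[...,0]>5)&(hsv[...,0]<22)&(hsv[...,1]>180)&(hsv[...,2]>200))):
    n,l,st,c=cv2.connectedComponentsWithStats(m.astype(np.uint8))
    for i in range(1,n):
        if 150<st[i,4]<4000: print(nm,c[i].round(1),st[i],onz("wrist",*c[i],58,s)[:2].round(1))
E
```

```text
time_s: 0.95
eef_pos: [524.8, -201.0, 231.0]
ee_rot: [-0.0, 0.707, 0.707, -0.0]
force: [0.0, 0.7, -0.4]
grip_width: 0.701
grip_force: 0.0
time_s: 1.75
eef_pos: [500.2, -299.1, 231.4]
ee_rot: [-0.0, 0.707, 0.707, 0.0]
force: [-0.8, 0.6, -0.2]
grip_width: 0.701
grip_force: 0.0
[ 500.20358005 -299.11771092  231.41676094] [-1.94005799e-05  7.06733854e-01  7.07479510e-01  4.24109959e-05]
grey [356.9 165.8] [341 150  34  33 877] [ 540.4 -284.4]
grey [433.9 197.8] [423 177  22  42 610] [ 628.4 -318.7]
grey [289.5 249.6] [274 235  32  30 733] [ 468.2 -378.8]
grey [236.2 255.9] [223 236  28  43 421] [ 405.6 -388.3]
grey [401.8 256.2] [388 236  27  43 416] [ 596.9 -388.5]
grey [  6.5 279.4] [  0 270  16  21 227] [-111.4 -484.5]
grey [ 20.4 328.9] [  2 318  37  22 189] [-145.  -612.7]
grey [522.3 365. ] [515 357  16  17 164] [ 857.2 -621.4]
grey [476.1 376.6] [469 366  19  22 151] [ 760.  -623.1]
orange [280.5 131.7] [259 111  35  34 427] [ 461.9 -249.1]
```

View pics/w1.png

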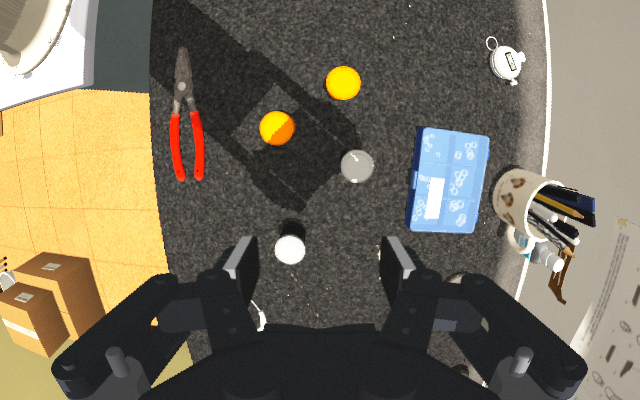

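```bash
python3 -m crank '[[[0.31,0.81,0,0,0,0,60],[0.31,0.81,1,0,0,0,60],[0,0,1,0,0,0,60],[0,0,1,0,0,0,60],[0,0,1,0,0,0,60],[0,0,1,0,0,0,60],[0,0,1,0,0,0,60],[0,0,0,0,0,0,60]]]' 30 && python3 -m crank '[[[0,0,0.7,0,0,0,60],[0,0,0.7,0,0,0,60],[0,0,0.45,0,0,0,60],[0,0,0,0,0,0,25],[0,0,0,0,0,0,25],[0,0,0,0,0,0,25],[0,0,0,0,0,0,25],[0,0,0,0,0,0,25]]]' 30
```

```text
time_s: 2.6
eef_pos: [539.3, -283.0, 78.3]
ee_rot: [-0.003, 0.707, 0.707, -0.0]
force: [0.2, 0.2, -0.0]
grip_width: 0.707
grip_force: 0.0
time_s: 3.4
eef_pos: [540.9, -284.9, 36.1]
ee_rot: [0.001, 0.707, 0.707, 0.0]
force: [-0.9, 0.5, 4.9]
grip_width: 0.384
grip_force: 30.1
```

```bash
python3 -m crank '[[[0,0,-0.6,0,0,0,25],[0,0,-1,0,0,0,25],[0,0,-1,0,0,0,25],[0,0,-1,0,0,0,25],[0,0,-1,0,0,0,25],[1,0,0,0,0,0,25],[1,0,0,0,0,0,25],[1,0,0,0,0,0,25]]]' 30 && python3 -m crank '[[[1,0,0,0,0,0,25],[1,0,0,0,0,0,25],[1,0,0,0,0,0,25],[1,0,0,0,0,0,25],[1,0,0,0,0,0,25],[1,0,0,0,0,0,25],[1,0,0,0,0,0,25],[1,0,0,0,0,0,25]]]' && python3 -m crank '[[[1,-0.38,0,0,0,0,25],[1,-0.38,0,0,0,0,25],[1,0,0,0,0,0,25],[0.46,0,0,0,0,0,25],[0,0,0,0,0,0.78,25],[0,0,0,0,0,0.78,25],[0,0,0,0,0,0.78,25],[0,0,0,0,0,0.78,25]]]'
python3 - <<'E'
from h import *
s=sense(); print(s["eef_pos"],s["grip_width"],s["joints"])
a=capture("wrist")
b=capture("scene")[165:245,270:370]; c=capture("side")[180:260,250:350]
z=lambda i:cv2.resize(i,(400,320),interpolation=cv2.INTER_CUBIC)
cv2.imwrite("pics/p2a.png",a);cv2.imwrite("pics/p2.png",np.vstack([np.hstack([z(b),z(c)]),cv2.resize(a[:, 60:600],(800,280))[:280]])[:600])
E
```

```text
time_s: 4.2
eef_pos: [540.3, -208.6, 151.1]
ee_rot: [0.0, 0.707, 0.707, 0.0]
force: [0.0, 1.0, -0.8]
grip_width: 0.385
grip_force: 30.1
time_s: 5.0
eef_pos: [540.4, -8.5, 151.0]
ee_rot: [0.0, 0.707, 0.707, 0.0]
force: [0.4, -0.3, -0.5]
grip_width: 0.382
grip_force: 30.1
time_s: 5.8
eef_pos: [521.7, 76.5, 150.6]
ee_rot: [0.0, 0.844, 0.536, 0.0]
force: [0.6, -0.2, -0.8]
grip_width: 0.383
grip_force: 30.1
[521.7208264   76.53568608 150.56476239] 0.38282209153960217 [-7.66262689e-02  3.94839107e-01  1.60424767e+00 -2.17431507e-04
  1.14209630e+00  3.63802309e-01]
```

View pics/p2a.png

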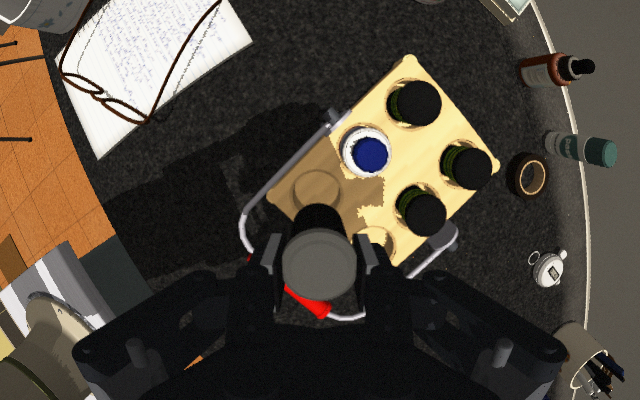

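Run:
```python
from h import *
s=sense()
for p in [(318,189),(373,243),(409,57),(497,165),(270,197)]: print(p,onz("wrist",*p,42,s)[:2].round(1))
```

```text
(318, 189) [524.3  81.6]
(373, 243) [548.   16.5]
(409, 57) [639.2 151.8]
(497, 165) [683.6  33.8]
(270, 197) [484.6  92.4]
```

```bash
python3 -m crank '[[[0.04,0,0.9,0,0,0,25],[0,0,0.9,0,0,0,25],[0,0,0.6,0,0,0,25],[0,0,0.4,0,0,0,25],[0,0,0.3,0,0,0,25],[0,0,0.2,0,0,0,25],[0,0,0.2,0,0,0,25],[0,0,0.2,0,0,0,25]]]'
```

```text
time_s: 6.75
eef_pos: [522.2, 77.9, 57.6]
ee_rot: [0.0, 0.843, 0.538, 0.0]
force: [-0.3, -0.4, -0.3]
grip_width: 0.38
grip_force: 30.1
```

```bash
python3 -m crank '[[[0,0,0.15,0,0,0,25],[0,0,0.15,0,0,0,25],[0,0,0.07,0,0,0,25],[0,0,0.04,0,0,0,25],[0,0,0,0,0,0,25],[0,0,0,0,0,0,25],[0,0,0,0,0,0,25],[0,0,0,0,0,0,25]]]'
```

```text
time_s: 7.55
eef_pos: [522.0, 78.0, 48.1]
ee_rot: [0.0, 0.843, 0.538, 0.0]
force: [-1.8, 0.8, 7.5]
grip_width: 0.384
grip_force: 30.8
```

```bash
python3 -m crank '[[[0,0,0,0,0,0,47],[0,0,0,0,0,0,47],[0,0,0,0,0,0,47],[0,0,-0.4,0,0,0,47],[0,0,-0.8,0,0,0,47],[0,0,-1,0,0,0,47],[0,0,-1,0,0,0,47],[0,0,-1,0,0,0,47]]]' && python3 -m crank '[[[0,0,-0.4,0,0,-0.78,60],[0,0,0,0,0,-0.78,60],[0,0,0,0,0,-0.78,60],[0,0,0,0,0,-0.78,60],[-1,-1,0,0,0,0,60],[-1,-1,0,0,0,0,60],[-1,-0.18,0,0,0,0,60],[-1,0,0,0,0,0,60]]]'
python3 - <<'E'
from h import *
s=sense(); print(s["eef_pos"],s["ee_rot"])
a=capture("wrist"); cv2.imwrite("pics/w3.png",a)
E
```

```text
time_s: 8.35
eef_pos: [521.9, 77.9, 154.1]
ee_rot: [0.0, 0.843, 0.538, 0.0]
force: [0.4, 0.3, 0.2]
grip_width: 0.55
grip_force: 0.0
time_s: 9.15
eef_pos: [466.7, -22.9, 163.2]
ee_rot: [0.0, 0.707, 0.707, 0.0]
force: [0.0, -0.1, 0.5]
grip_width: 0.7
grip_force: 0.0
[466.73894442 -22.89399408 163.23418073] [4.13608743e-04 7.07028022e-01 7.07185384e-01 1.92326633e-04]
```

View pics/w3.png

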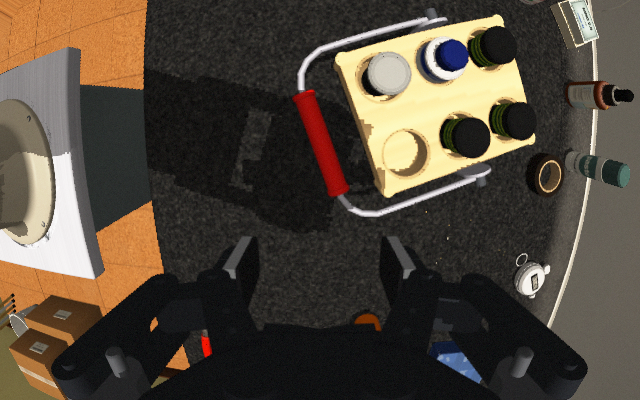

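```bash
python3 - <<'E'
from h import *
s=sense()
for p in [(405,153),(337,55),(500,17),(534,139),(385,195)]: print(p,onz("wrist",*p,42,s)[:2].round(1))
print(onz("wrist",321,143,62,s),onz("scene",395,337,0), onz("scene",374,347,0))
E
python3 -m crank '[[[-1,0,0,0,0,0,60],[-1,0,0,0,0,0,60],[-1,0,0,0,0,0,60],[-1,0,0,0,0,0,60],[-1,0,0,0,0,0,60],[-1,0,0,0,0,0,60],[-1,0,0,0,0,0,60],[-1,0,0,0,0,0,60]]]' && python3 -m crank '[[[-1,0,0,0,0,0,60],[-1,0,0,0,0,0,60],[-1,0,0,0,0,0,60],[-1,0,0,0,0,0,60],[0,0,0,0,0,0,60],[0,0,0,0,0,0,60],[0,0,0,0,0,0,60],[0,0,0,0,0,0,60]]]'
python3 - <<'E'
from h import *
s=sense(); im=capture("wrist"); cv2.imwrite("pics/w4.png",im); print(s["eef_pos"])
hsv=cv2.cvtColor(im,cv2.COLOR_BGR2HSV); m=((hsv[...,1]<40)&(hsv[...,2]>120)).astype(np.uint8)
n,l,st,c=cv2.connectedComponentsWithStats(m)
for i in range(1,n):
    if 150<st[i,4]<6000: print(c[i].round(1),st[i],onz("wrist",*c[i],58,s)[:2].round(1))
E
```

```text
(405, 153) [544.    8.6]
(337, 55) [483.9  92.2]
(500, 17) [642.9 147.7]
(534, 139) [686.3  29.3]
(385, 195) [527.4 -29.4]
[470.12689823  18.07396733  62.        ] [ 411.30777173 -497.15812866    0.        ] [ 349.42852601 -485.37052697    0.        ]
time_s: 10.0
eef_pos: [467.4, -223.1, 163.0]
ee_rot: [0.0, 0.707, 0.707, 0.0]
force: [0.5, 0.2, -0.4]
grip_width: 0.706
grip_force: 0.0
time_s: 10.8
eef_pos: [467.6, -321.3, 162.6]
ee_rot: [0.0, 0.707, 0.707, 0.0]
force: [0.7, -0.3, 0.4]
grip_width: 0.701
grip_force: 0.0
[ 467.61245041 -321.25571856  162.5931614 ]
[18.1 24.4] [   0    0   44   54 1055] [ 108.2 -107.9]
[45.9 43.9] [   0    0   85   91 4464] [ 173.7 -150.8]
[485.5 194.8] [466 170  33  50 793] [ 620.7 -319.8]
[625.1 238.4] [594 216  46  40 266] [ 883.7 -379.4]
[567.8 236.8] [558 226  23  25 299] [ 748.1 -367.8]
[236.2 256. ] [223 236  28  43 417] [ 393.7 -377.1]
[401.7 256.1] [388 236  28  43 416] [ 543.4 -377.1]
[318.2 258.9] [ 299  241   40   37 1138] [ 467.9 -378.6]
[ 15.9 334.9] [  0 325  33  20 161] [ -69.9 -574.8]
```

```bash
python3 -m crank '[[[-1,0,0,0,0,0,60],[-1,0,0,0,0,0,60],[-0.28,0,0,0,0,0,60],[0,0,0.8,0,0,0,60],[0,0,1,0,0,0,60],[0,0,1,0,0,0,60],[0,0,1,0,0,0,60],[0,0,0.7,0,0,0,60]]]' 30 && python3 -m crank '[[[0,0,0.4,0,0,0,60],[0,0,0.21,0,0,0,60],[0,0,0,0,0,0,60],[0,0,0,0,0,0,25],[0,0,0,0,0,0,25],[0,0,0,0,0,0,25],[0,0,0,0,0,0,25],[0,0,0,0,0,0,25]]]' 30
```

```text
time_s: 11.65
eef_pos: [467.2, -377.7, 48.3]
ee_rot: [-0.001, 0.707, 0.707, 0.0]
force: [-0.4, 0.0, -0.4]
grip_width: 0.707
grip_force: 0.0
time_s: 12.45
eef_pos: [467.8, -379.5, 35.5]
ee_rot: [0.001, 0.707, 0.707, -0.0]
force: [-0.4, -0.1, 5.9]
grip_width: 0.38
grip_force: 29.9
```

```bash
python3 -m crank '[[[0,0,-0.6,0,0,0,25],[0,0,-1,0,0,0,25],[0,0,-1,0,0,0,25],[0,0,-1,0,0,0,25],[0,0,-1,0,0,0,25],[1,1,0,0,0,0,25],[1,1,0,0,0,0,25],[1,1,0,0,0,0,25]]]' && python3 -m crank '[[[1,0.09,0,0,0,0,25],[1,0,0,0,0,0,25],[1,0,0,0,0,0,25],[1,0,0,0,0,0,25],[1,0,0,0,0,0,25],[1,0,0,0,0,0,25],[1,0,0,0,0,0,25],[1,0,0,0,0,0,25]]]' && python3 -m crank '[[[1,0,0,0,0,0,25],[1,0,0,0,0,0,25],[1,0,0,0,0,0,25],[1,0,0,0,0,0,25],[0.58,0,0,0,0,0,25],[0,0,0,0,0,-1,25],[0,0,0,0,0,-1,25],[0,0,0,0,0,-1,25]]]' && python3 -m crank '[[[0,0,0,0,0,-1,25],[0,0,0,0,0,-1,25],[0,0,0,0,0,-1,25],[0,0,0,0,0,-1,25],[0,0,0,0,0,-1,25],[0,0,0,0,0,-0.1,25],[0,0,0,0,0,0,25],[0,0,0,0,0,0,25]]]'
```

```text
time_s: 13.25
eef_pos: [543.1, -303.2, 150.7]
ee_rot: [0.0, 0.707, 0.707, 0.0]
force: [0.2, -0.1, -1.3]
grip_width: 0.381
grip_force: 30.0
time_s: 14.05
eef_pos: [544.5, -103.1, 150.4]
ee_rot: [0.0, 0.707, 0.707, 0.0]
force: [0.4, 0.6, -0.5]
grip_width: 0.382
grip_force: 30.0
time_s: 14.85
eef_pos: [544.7, 10.2, 150.0]
ee_rot: [0.0, 0.542, 0.84, -0.0]
force: [-0.2, 0.1, -1.3]
grip_width: 0.377
grip_force: 30.0
time_s: 15.65
eef_pos: [544.7, 10.3, 149.7]
ee_rot: [0.0, 0.22, 0.976, -0.0]
force: [-0.6, 0.9, -0.9]
grip_width: 0.377
grip_force: 30.0
```

```bash
python3 -m crank '[[[0,0,0.9,0,0,0,25],[0,0,0.9,0,0,0,25],[0,0,0.6,0,0,0,25],[0,0,0.4,0,0,0,25],[0,0,0.3,0,0,0,25],[0,0,0.2,0,0,0,25],[0,0,0.2,0,0,0,25],[0,0,0.2,0,0,0,25]]]'
```

```text
time_s: 16.45
eef_pos: [545.0, 10.3, 57.1]
ee_rot: [0.0, 0.218, 0.976, 0.0]
force: [0.4, -0.2, -1.4]
grip_width: 0.377
grip_force: 30.0
```

```bash
python3 -m crank '[[[0,0,0.15,0,0,0,25],[0,0,0.15,0,0,0,25],[0,0,0.07,0,0,0,25],[0,0,0,0,0,0,25],[0,0,0,0,0,0,25],[0,0,0,0,0,0,25],[0,0,0,0,0,0,25],[0,0,0,0,0,0,25]]]'
```

```text
time_s: 17.25
eef_pos: [544.7, 10.4, 47.8]
ee_rot: [-0.0, 0.218, 0.976, 0.0]
force: [-0.3, -0.9, -0.4]
grip_width: 0.377
grip_force: 30.0
```

```bash
python3 -m crank '[[[0,0,0.06,0,0,0,25],[0,0,0,0,0,0,25],[0,0,0,0,0,0,47],[0,0,0,0,0,0,47],[0,0,0,0,0,0,47],[0,0,-0.4,0,0,0,47],[0,0,-0.8,0,0,0,47],[0,0,-1,0,0,0,47]]]' && python3 -m crank '[[[0,0,-1,0,0,0,47],[0,0,-1,0,0,0,47],[0,0,-0.5,0,0,1,47],[0,0,0,0,0,1,47],[0,0,0,0,0,1,47],[0,0,0,0,0,1,47],[0,0,0,0,0,1,47],[0,0,0,0,0,0.63,47]]]' && python3 -m crank '[[[0,-1,0,0,0,0,34],[0,-1,0,0,0,0,34],[0,-0.68,0,0,0,0,34],[0,0,0,0,0,0,34],[0,0,0,0,0,0,34],[0,0,0,0,0,0,34],[0,0,0,0,0,0,34],[0,0,0,0,0,0,34]]]' 20
python3 - <<'E'
from h import *
s=sense(); im=capture("wrist"); cv2.imwrite("pics/w5.png",im); print(s["eef_pos"],s["ee_rot"])
hsv=cv2.cvtColor(im,cv2.COLOR_BGR2HSV)
red=((hsv[...,0]<6)|(hsv[...,0]>174))&(hsv[...,1]>180)&(hsv[...,2]>60)
n,l,st,c=cv2.connectedComponentsWithStats(red.astype(np.uint8)); 
for i in range(1,n):
    if st[i,4]>300:
        ys,xs=np.nonzero(l==i); r=cv2.minAreaRect(np.c_[xs,ys].astype(np.float32)); print(r,onz("wrist",*r[0],62,s)); print([onz("wrist",*q,62,s)[:2].round(1).tolist() for q in cv2.boxPoints(r)])
E
```

```text
time_s: 18.05
eef_pos: [544.3, 10.5, 101.9]
ee_rot: [-0.001, 0.218, 0.976, -0.0]
force: [0.6, 0.1, 0.8]
grip_width: 0.547
grip_force: 0.0
time_s: 18.85
eef_pos: [544.7, 10.4, 164.5]
ee_rot: [0.0, 0.577, 0.816, 0.0]
force: [0.1, 0.5, 1.2]
grip_width: 0.551
grip_force: 0.0
time_s: 19.65
eef_pos: [481.9, -12.1, 163.7]
ee_rot: [-0.0, 0.575, 0.818, -0.0]
force: [0.2, 0.4, -0.5]
grip_width: 0.397
grip_force: 0.0
[481.91659901 -12.07508682 163.67035771] [-1.07336729e-04  5.75128433e-01  8.18063123e-01 -1.85604915e-05]
((570.1942749023438, 67.86981964111328), (50.187904357910156, 22.913204193115234), 79.3803482055664) [673.78034119 198.75106077  62.        ]
[[646.0, 208.6], [675.5, 233.3], [705.0, 189.8], [673.6, 167.3]]
((317.5, 153.0), (108.0, 23.0), 90.0) [469.29442969  21.42512296  62.        ]
[[446.4, 58.7], [463.3, 64.7], [493.2, -17.3], [475.4, -23.7]]
```

View pics/w5.png

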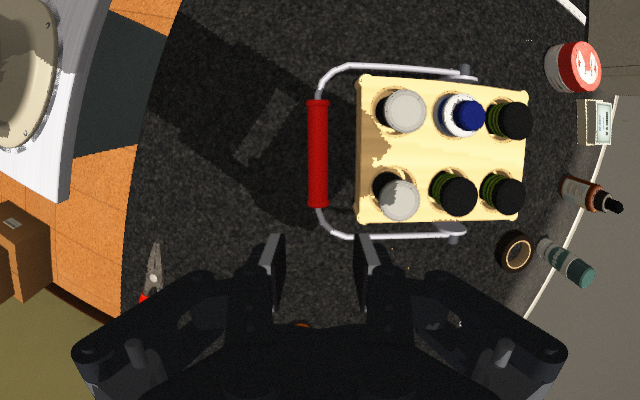

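```bash
python3 -m crank '[[[0.72,0,0,0,0,0,34],[0.71,0,0,0,0,0,34],[0,0,0.8,0,0,0,34],[0,0,1,0,0,0,34],[0,0,1,0,0,0,34],[0,0,1,0,0,0,34],[0,0,0.6,0,0,0,34],[0,0,0.4,0,0,0,34]]]' 20 && python3 -m crank '[[[0,0,0,0,0,0,34],[0,0,0,0,0,0,5],[0,0,0,0,0,0,5],[0,0,0,0,0,0,5],[0,0,0,0,0,0,5],[0,0,0,0,0,0,5],[0,0,0,0,0,0,5],[0,0,0,0,0,0,5]]]' 20
```

```text
time_s: 20.5
eef_pos: [469.3, 21.5, 42.7]
ee_rot: [-0.001, 0.575, 0.818, -0.0]
force: [1.4, -0.2, 0.6]
grip_width: 0.396
grip_force: 0.0
time_s: 21.3
eef_pos: [469.9, 21.3, 44.4]
ee_rot: [0.001, 0.575, 0.818, 0.0]
force: [-1.3, 0.0, 6.6]
grip_width: 0.177
grip_force: 21.6
```

```bash
python3 -m crank '[[[0,0.02,-0.48,0,0,0,5],[0,0.07,-0.47,0,0,0,5],[0,0.12,-0.46,0,0,0,5],[0,0.16,-0.45,0,0,0,5],[0,0.2,-0.43,0,0,0,5],[0,0.25,-0.41,0,0,0,5],[0,0.29,-0.38,0,0,0,5],[0,0.32,-0.35,0,0,0,5]]]' 20
```

```text
time_s: 22.1
eef_pos: [502.8, 33.5, 129.9]
ee_rot: [-0.001, 0.575, 0.818, -0.001]
force: [-4.4, -1.9, 0.4]
grip_width: 0.175
grip_force: 19.5
```

```bash
python3 -m crank '[[[0,0.35,-0.32,0,0,0,5],[0,0.38,-0.29,0,0,0,5],[0,0.41,-0.25,0,0,0,5],[0,0.43,-0.2,0,0,0,5],[0,0.45,-0.16,0,0,0,5],[0,0.46,-0.12,0,0,0,5],[0,0.47,-0.07,0,0,0,5],[0,0.48,-0.02,0,0,0,5]]]' 20 && python3 -m crank '[[[0,0,0,0,0,0,5],[0,0,0,0,0,0,5],[0,0,0,0,0,0,5],[0,0,0,0,0,0,5],[0,0,0,0,0,0,5],[0,0,0,0,0,0,5],[0,0,0,0,0,0,5],[0,0,0,0,0,0,5]]]' 20
python3 - <<'E'
from h import *
s=sense(); a=capture("scene")[110:230,230:390]; b=capture("side")[140:260,220:380]
cv2.imwrite("pics/up.png",np.hstack([cv2.resize(x,(400,300),interpolation=cv2.INTER_CUBIC) for x in (a,b)]))
E
```

```text
time_s: 22.9
eef_pos: [585.6, 63.1, 168.7]
ee_rot: [0.002, 0.575, 0.818, 0.002]
force: [-3.3, 2.3, 16.2]
grip_width: 0.176
grip_force: 22.0
time_s: 23.7
eef_pos: [585.6, 63.1, 168.6]
ee_rot: [0.003, 0.575, 0.818, 0.002]
force: [-1.6, 2.3, 17.0]
grip_width: 0.173
grip_force: 22.3
```

View pics/up.png

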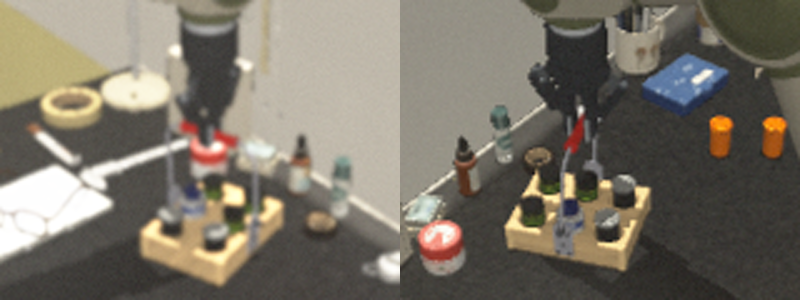

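```bash
python3 -m crank '[[[0,0,0,0,0,0,5],[0,0,0,0,0,0,5],[0,0,-0.15,0,0,0,5],[0,0,-0.15,0,0,0,5],[0,0,-0.15,0,0,0,5],[0,0,-0.15,0,0,0,5],[0,0,-0.15,0,0,0,5],[0,0,0,0,0,0,5]]]' 70 && python3 -m crank '[[[0,0,-0.3,0,0,0,5],[0,0,-0.5,0,0,0,5],[0,0,-0.5,0,0,0,5],[0,0,-0.5,0,0,0,5],[0,0,-0.5,0,0,0,5],[0,0,-0.5,0,0,0,5],[0,0,-0.4,0,0,0,5],[0,0,-0.2,0,0,0,5]]]' && python3 -m crank '[[[0,0,0,0,0,0,5],[0,0,0,0,0,0,5],[0,0,0,0,0,0,5],[0,0,0,0,0,0,5],[0,0,0,0,0,0,5],[0,0,0,0,0,0,5],[0,0,0,0,0,0,5],[0,0,0,0,0,0,5]]]' && python3 -m crank '[[[0,0,0,0,0,0,5],[0,0,0,0,0,0,5],[0,0,0,0,0,0,5],[0,0,0,0,0,0,5],[0,0,0,0,0,0,5],[0,0,0,0,0,0,5],[0,0,0,0,0,0,5],[0,0,0,0,0,0,5]]]'
python3 - <<'E'
from h import *
s=sense(); a=capture("scene")[80:230,220:420]; b=capture("side")[110:260,200:400]
cv2.imwrite("pics/lift.png",np.hstack([cv2.resize(x,(400,300),interpolation=cv2.INTER_CUBIC) for x in (a,b)]))
E
```

```text
time_s: 24.6
eef_pos: [584.1, 62.4, 184.5]
ee_rot: [0.0, 0.575, 0.818, 0.0]
force: [0.1, -0.0, -6.4]
grip_width: 0.162
grip_force: 68.4
time_s: 25.4
eef_pos: [584.1, 62.5, 270.3]
ee_rot: [0.001, 0.575, 0.818, 0.0]
force: [-0.5, -0.8, -6.8]
grip_width: 0.159
grip_force: 68.7
time_s: 26.2
eef_pos: [583.9, 62.5, 269.0]
ee_rot: [-0.0, 0.575, 0.818, -0.0]
force: [-0.7, -1.1, -7.0]
grip_width: 0.155
grip_force: 68.7
time_s: 27.0
eef_pos: [583.9, 62.5, 269.0]
ee_rot: [-0.0, 0.575, 0.818, -0.0]
force: [0.6, -0.1, -8.2]
grip_width: 0.161
grip_force: 68.7
```

View pics/lift.png

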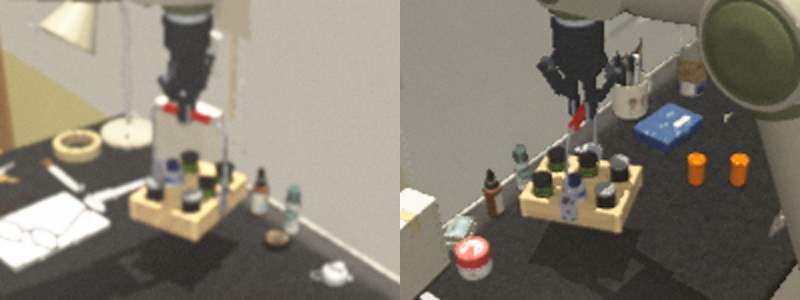

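```bash
python3 -m crank '[[[0,0,0,0,0,0,5],[0,0,0,0,0,0,5],[0,0,0,0,0,0,5],[0,0,0,0,0,0,5],[0,0,0,0,0,0,5],[0,0,0,0,0,0,5],[0,0,0,0,0,0,5],[0,0,0,0,0,0,5]]]' && python3 -m crank '[[[0,0,0,0,0,0,5],[0,0,0,0,0,0,5],[0,0,0,0,0,0,5],[0,0,0,0,0,0,5],[0,0,0,0,0,0,5],[0,0,0,0,0,0,5],[0,0,0,0,0,0,5],[0,0,0,0,0,0,5]]]' && python3 -c "
from rig import *
print(finish_job())"
```

```text
time_s: 27.9
eef_pos: [583.9, 62.4, 269.0]
ee_rot: [-0.0, 0.575, 0.818, -0.0]
force: [-0.6, 0.6, -6.7]
grip_width: 0.161
grip_force: 68.7
time_s: 28.7
eef_pos: [583.9, 62.5, 269.0]
ee_rot: [-0.0, 0.575, 0.818, -0.0]
force: [1.1, -0.1, -7.2]
grip_width: 0.159
grip_force: 68.7
the job is handed in; nothing more can be done
None
```

I stood both pots in the two empty wells, swung the handle upright and lifted the carrier about 10 cm by the red grip; the last pictures showed it level with all six items in their wells, and I handed it in at about 29 s, still held and steady, but no verdict came back.

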